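Hold the angle gauge at its marked slope on the pipe stud

ROBOT

A 6-joint arm with a two-finger parallel gripper is mounted at the origin on the work surface. World frame = base frame: x ahead of the robot, y to its left, z up, the work surface at z = 0. Lengths are in m, angles in rad, forces in N, time in s.
With the tool pointing down it reaches from about 0.325 to 0.775 m from the base axis. Payload 5.5 kg.
Tool frame: the origin (TCP) lies midway between the tips of the shut fingers; the grasp point (between the pads) lies 19 mm behind it; z points along the fingers, y is the line along which they close (so a half turn about z gives the same grasp; the last joint's range is limited). The gripper opens to 88 mm and grips with 3 to 60 N. Pads are 20 mm wide; open, the fingers measure 115 mm over their backs; the gripper's body (75 mm by 178 mm) begins 61 mm behind the grasp point.
Start: joints at [1.16, 0.091, 1.231, -0, 1.82, -0.057], TCP at [0.208, 0.563, 0.223] pointing down, gripper open.
Joint ranges: [-2.87, 2.87], [-0.86, 2.18], [0.17, 2.46], [-1.51, 4.65], [0.06, 2.69], [-2.65, 2.65]. Speed limits (rad/s): [2.57, 2.57, 3.01, 3.14, 3.14, 3.14].

INTERFACE

Orientations are given as [roll, pitch, yaw] about the fixed x, y, z axes, in that order (R = Rz(yaw) Ry(pitch) Rx(roll)).
In Python, from plant import status, optics, order gives the robot as it stands.
- The arm moves only by the tool move_arm, never from a script. Its arguments are lists of equal length, an entry for each row: "translation": the shift along the world's x, y, z in m, a list of three; "delta_rot": the turn, a rotation vector about the world's x, y, z in degrees, a list of three. A call has 1 to 10 rows; each row shifts and turns the commanded pose from where the row before left it; what a row does not reach is not made up. A row lasts 1/8 s, in which the tool goes at most 62.5 mm and 10.7 degrees, less where a joint would pass 70% of its speed; a pose out of reach is approached as far as the arm can. A call with a gripper value outside its range is refused whole. "grip" is the opening, from 0 (shut) to 1 (fully open), set as the call begins (left out, the last holds). The fingers move at their own pace and stop on an object; "newtons" is the grip in N (left out, the last holds). Time passes only in rows, so rows that do not move let the fingers close. It gives the time, the measured TCP pose, the force, the opening and the grip force at its end, in the units of the state.
- status.state(): the state, without advancing time (a new reading comes with each control period).
- optics.grab_frame(name): name is "side" or "top"; returns a dict with "pixels" (400x640x3 uint8, red, green, blue), "camera_matrix" (3x3 intrinsics, pixels), "world_from_camera" (4x4, takes a point from camera to world coordinates). Camera axes: x right, y down, z forward; pixel columns grow to the right and rows downward; lengths in m; the calibration is good to about 2 mm. A picture is of the moment at which its call begins. There is no depth.
- order.finish_job(): hands the job in; it is judged then, once.
The state is a dict: "clock": time; "qpos": joint angles; "dq": joint speeds; "joint_efforts": joint torques, N m; "position": TCP position; "tcp_rot": TCP orientation; "ft_force": force on the tool from outside, world axes, zero at the start; "moment": the same for the moment, N m; "finger_gap": opening from 0.0 (shut) to 1.0 (fully open); "grip_force": force on a finger pad.
Only numpy, scipy, OpenCV 4.12 (cv2) and the standard library are available. Lean on these libraries where they do the work, as an engineer would, in place of code of your own. Each camera call takes 0.05 s, during which the arm holds its last target. There are 200 camera calls.

TASK

Pick up the wooden angle gauge by its square handle and stand its foot across the white pipe on top of the joist-offcut stud, dial board square across the pipe. Keeping the foot resting on the pipe, rock the gauge sideways until its freely hanging pointer settles on the tab set on the dial, and finish while still holding it there, still and in contact, so that the slope can be copied. Do not touch the pointer or the tab with the fingers, and leave the tee, tape roll and pot where they are.

Things in the scene. Friction and masses are not known exactly. Their poses are not given: they have to be found in the camera images.
- gauge: Loose wooden angle gauge, about 0.25 to 0.42 kg, standing on the table. Origin: centre of its foot's underside. Flat foot 44 (x) x 100 (y) x 10 mm; on it an upright dial board 6 (x) x 140 (y) mm, up to 127 mm height; on that the square handle. Own z up, own x points out of the dial face; pointer and tab are on this +x face, within 10 mm of the board's middle plane.
- handle (a point): Centre of the gauge's square wooden handle, 24 x 24 mm and 55 mm tall, 154 mm above the foot's underside (handle from 127 to 182 mm); axes as gauge.
- pointer: Thin dark steel pointer with a round bob, pivoted on the gauge 112 mm above the foot's underside, about the gauge's x. Origin on the pivot; it hangs along its own -z. It swings freely and settles vertical in the dial's plane within about a second, however the gauge leans.
- pointer_tip (a point): Tip of the pointer, 82 mm from the pivot.
- mark_tab: Small dark steel block (12 wide, 13 mm radially) screwed tight just beyond the pointer tip's path, 0.15 to 0.42 rad round to the gauge's own +y side. Origin on the pointer's pivot, own -z points at the tab. Leaning the gauge's top towards its own +y by the tab's angle brings the pointer onto it.
- tab_point (a point): The point, in the middle of the tab's width and 82 mm from the pivot, where the pointer tip must lie.
- stud: Fixed block of joist offcut, 100 (x) x 62 (y) x about 50 mm high, with a crooked top, across which lies a fixed white pipe 33.4 mm in diameter and 96 mm long, along the stud's x, its axis 62 mm above the table and 8 mm to the +y side of the block's middle. Origin: centre of the underside.
- pipe_top (a point): Highest point of the pipe, mid-length, 78.7 mm above the table; axes as stud, x along the pipe.
- pipe_tee: Bystander: loose white pipe tee lying flat, 110 mm long, 33 mm high, origin centre of underside.
- tape_roll: Bystander: loose grey tape roll lying flat, 90 mm across, 24 mm high, origin centre of underside.
- pot: Bystander: loose small terracotta pot, 72 mm across, 60 mm high, origin centre of underside.
Not all that is in view belongs to the job. What is shaped like the gauge but orange or turquoise is not meant.

How it is judged:
On the way, in this order (a step that is already met when the one before it is completed fails the run):
1. the gauge is lifted off the table in the gripper (height (world z) of gauge above 0.03 m and contact force between the fingers and gauge above 1 N), for 0.2 s.
2. its foot is set on the stud's pipe, still in the gripper (height (world z) of gauge above 0.06 m and contact force between gauge and stud above 0.3 N and contact force between the fingers and gauge above 1 N), for 0.2 s.
At the end, for the whole second after the job is handed in: The gripper still holds the gauge (1 N), its foot presses on the pipe (0.3 N, foot over 60 mm above the table), its board is square across the pipe within 0.25 rad, and the settled pointer tip is within 6 mm of the tab point; gauge and pointer are still (all of step 2 and distance between pointer_tip and tab_point below 0.006 m and angular speed of pointer below 0.25 rad/s and angular speed of gauge below 0.1 rad/s and linear speed of gauge below 0.02 m/s and angle between the x axis of gauge and the x axis of stud, either way round below 0.25 rad); the arm keeps its last pose, push and grip.
It fails at once if the fingers touch the pointer or the tab (contact force between the fingers and pointer above 0.3 N or contact force between the fingers and mark_tab above 0.3 N).
It fails at once if a bystander is moved more than 30 mm (distance of any of pipe_tee, tape_roll, pot from where it was at the start of the episode above 0.03 m).
It also fails if it takes over 51 s, if anything falls off the work surface, if the arm or the gripper's body presses on something with over 40 N, if the wrist force passes 120 N, or if a joint passes its speed limit or range.

## Working session

There is one attempt and no reset: what is moved stays moved. The work goes in short steps, Python scripts to look and compute and a tool call to move; the robot and the scene stay as the last step left them, time stands still between calls to the robot, and variables do not carry over. Pictures are saved under pics/ and viewed, at most 10 in all, crops included, and the job is handed in when it is done.

Besides the shell and the picture viewer there is one more tool, called after "Call:" as name(argument=value, ...) on one line, values as JSON. move_arm: Moves the arm, as the interface text tells. Its arguments: {"type":"object","properties":{"translation":{"type":"array","items":{"type":"array","items":{"type":"number"}}},"delta_rot":{"type":"array","items":{"type":"array","items":{"type":"number"}}},"grip":{"type":"number"},"newtons":{"type":"number"}},"required":["translation","delta_rot"]}

```bash
mkdir -p pics; cat > h.py <<'E'
import numpy as np, cv2
from plant import status, optics, order
def grab(n,save=None):
    f=optics.grab_frame(n); im=np.array(f["pixels"])
    if save: cv2.imwrite(f"pics/{save}.png",im[:,:,::-1])
    return im,np.array(f["camera_matrix"]),np.array(f["world_from_camera"])
def ray(K,T,u,v):
    d=T[:3,:3]@np.linalg.solve(K,[u,v,1.]); return T[:3,3],d
def onz(K,T,u,v,z):
    o,d=ray(K,T,u,v); return o+d*(z-o[2])/d[2]
def tri(r1,r2):
    A=0;b=0
    for o,d in (r1,r2):
        d=d/np.linalg.norm(d);P=np.eye(3)-np.outer(d,d);A=A+P;b=b+P@o
    return np.linalg.solve(A,b)
def proj(K,T,p):
    c=np.linalg.inv(T)@np.r_[p,1]; q=K@c[:3]; return q[:2]/q[2]
E
python3 - <<'E'
from h import *
for n in("side","top"):
    im,K,T=grab(n,n+"0"); print(n,K.round(1).tolist(),T.round(3).tolist())
print(status.state())
E
```

```text
side [[422.6, 0.0, 314.0], [0.0, 422.6, 197.7], [0.0, 0.0, 1.0]] [[0.994, -0.094, 0.056, 0.536], [-0.108, -0.759, 0.642, -0.802], [-0.017, -0.644, -0.765, 0.947], [0.0, 0.0, 0.0, 1.0]]
top [[476.8, 0.0, 318.4], [0.0, 476.8, 202.7], [0.0, 0.0, 1.0]] [[-0.0, -0.997, 0.075, 0.512], [-1.0, 0.001, 0.006, -0.089], [-0.006, -0.075, -0.997, 1.401], [0.0, 0.0, 0.0, 1.0]]
{'clock': 0.1, 'qpos': array([ 1.16029366e+00,  9.17691211e-02,  1.23177862e+00,  4.73553758e-06,
        1.81977815e+00, -5.67037523e-02]), 'dq': array([-3.22502870e-04, -6.84148072e-04, -2.11904561e-03, -1.29679273e-03,
        9.15997407e-05, -1.48747056e-03]), 'joint_efforts': array([ 1.99281843e-03, -4.47860634e+01, -4.07566345e+01,  7.00017437e-02,
        2.84913549e-02, -1.36616877e-04]), 'position': array([0.20777473, 0.56259384, 0.22162117]), 'tcp_rot': array([-3.13986247e+00, -1.02812192e-04,  2.78779482e+00]), 'ft_force': array([ 0.71663273,  0.04249805, -0.14358155]), 'moment': array([ 0.05038099,  0.05046667, -0.04764378]), 'grip_force': 0.0, 'finger_gap': 1.0009086074579203}
```

View pics/side0.png

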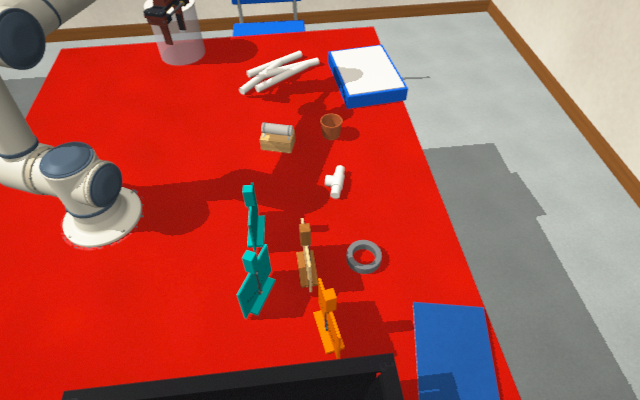

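View pics/top0.png

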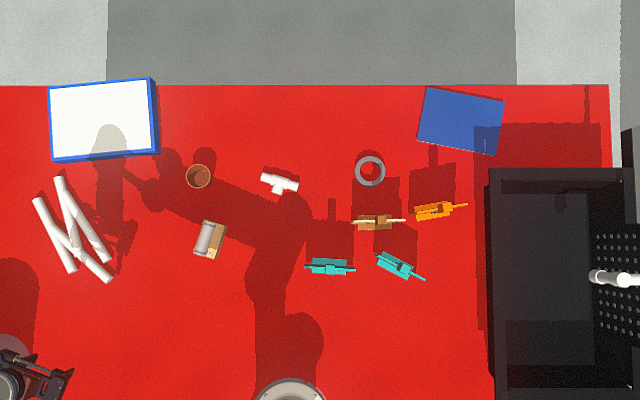

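The gauge-like things are wooden at top (378,222) / side (306,255), teal at top (330,267) and (398,265), and orange at top (435,211). I take the wooden one. The stud is at top (209,239) / side (277,138). Next is one close crop of both to check.

```bash
python3 - <<'E'
from h import *
s=cv2.imread("pics/side0.png");t=cv2.imread("pics/top0.png")
c=lambda im,x,y,w,h,k:cv2.resize(im[y:y+h,x:x+w],None,fx=k,fy=k,interpolation=cv2.INTER_CUBIC)
a=np.hstack([c(s,280,210,60,90,6)[:300*2-60], c(t,345,202,70,90,6)[:540]])
a=np.zeros((580,790,3),np.uint8)
x=c(s,285,212,45,82,7); a[:574,:315]=x
x=c(t,345,205,75,35,6); a[:210,320:770]=x
x=c(t,185,212,50,55,6); a[220:550,320:620]=x
cv2.imwrite("pics/crop0.png",a)
E
```

```text
(no output)
```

View pics/crop0.png

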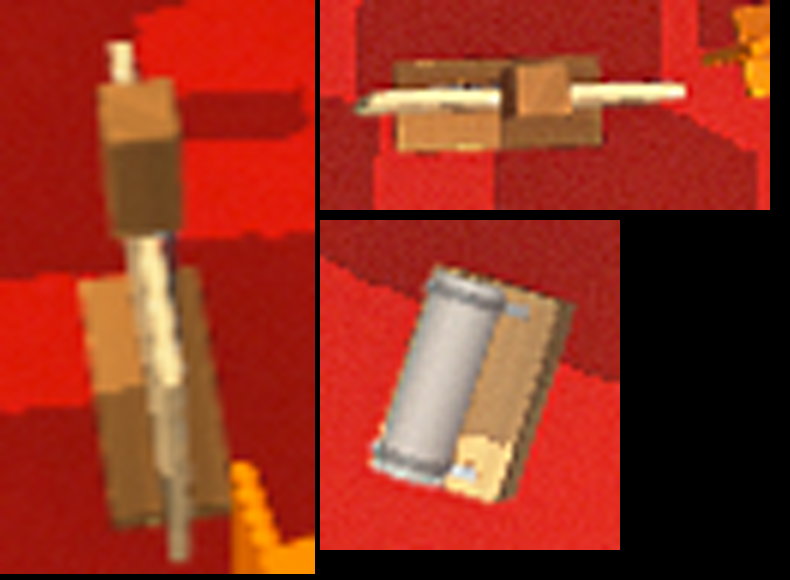

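```bash
python3 - <<'E'
from h import *
im,K,T=grab("top"); sm,Ks,Ts=grab("side")
c=lambda x,y,x0,y0,cx=320,cy=0:(x0+(x-cx)/6-.4,y0+(y-cy)/6-.4)
P=lambda x,y,z:onz(K,T,*c(x,y,345,205),z)
f=[P(395,62,.01),P(600,58,.01),P(602,148,.01),P(398,150,.01)]
print("foot",np.mean(f,0).round(4),[ (p[:2]).round(3).tolist() for p in f])
d=(f[0]+f[3]-f[1]-f[2]);print("gauge y dir deg",np.degrees(np.arctan2(d[1],d[0])))
print("handle top",P(544,88,.182).round(4))
# board ends (top view tips, approx)
# side handle top centre: side crop scale 7
u,v=285+138/7-.4,212+110/7-.4
print("handle side",onz(Ks,Ts,u,v,.182).round(4))
Q=lambda x,y,z:onz(K,T,*c(x,y,185,212,320,220),z)
a,b=Q(468,286,.0787),Q(413,465,.0787);print("pipe",a.round(4),b.round(4),((a+b)/2).round(4),np.linalg.norm(a-b),np.degrees(np.arctan2(*(a-b)[1::-1])))
# side view pipe: ends
for m,name in((cv2.inRange(cv2.cvtColor(sm,cv2.COLOR_RGB2HSV),(0,0,110),(179,60,255)),"s"),):
    sub=m[115:145,255:300];n,l,st,ce=cv2.connectedComponentsWithStats(sub);i=1+np.argmax(st[1:,4]);print(st[i],ce[i]+[255,115])
    q=np.argwhere(l==i)[:,::-1].astype(np.float32);r=cv2.minAreaRect(q);print(r)
    print("pipe side",onz(Ks,Ts,*(ce[i]+[255,115]),.068).round(4))
for n,u,v in(("tee",280,182),("pot",198,176),("tape",370,171),("orangefoot",434,211)): print(n,onz(K,T,u,v,.02).round(3))
E
```

```text
foot [ 0.5601 -0.2442  0.01  ] [[0.581, -0.194], [0.583, -0.294], [0.539, -0.294], [0.538, -0.195]]
gauge y dir deg 90.81664101092841
handle top [ 0.5612 -0.2443  0.182 ]
handle side [ 0.5612 -0.2439  0.182 ]
pipe [0.5563 0.2217 0.0787] [0.4738 0.2457 0.0787] [0.5151 0.2337 0.0787] 0.0858428991973101 -16.21826484480787
[  7   8  31  17 314] [276.85987261 129.07643312]
((21.725845336914062, 15.878652572631836), (30.433719635009766, 14.221364974975586), 5.440331935882568)
pipe side [0.5145 0.2308 0.068 ]
tee [0.677 0.031 0.02 ]
pot [0.694 0.271 0.02 ]
tape [ 0.709 -0.232  0.02 ]
orangefoot [ 0.592 -0.416  0.02 ]
```

Call:
move_arm(translation=[[0.0196,-0.0448,0.005],[0.0196,-0.0448,0.005],[0.0196,-0.0448,0.005],[0.0196,-0.0448,0.005],[0.0196,-0.0448,0.005],[0.0196,-0.0448,0.005],[0.0196,-0.0448,0.005],[0.0196,-0.0448,0.005],[0.0196,-0.0448,0],[0.0196,-0.0448,0]], delta_rot=[[0,0,2.1],[0,0,2.1],[0,0,2.1],[0,0,2.1],[0,0,2.1],[0,0,2.1],[0,0,2.1],[0,0,2.1],[0,0,2.1],[0,0,2.1]], grip=1)

```text
clock: 1.45
position: [0.4042, 0.1133, 0.2627]
tcp_rot: [3.141, 0.001, -3.128]
ft_force: [0.4, 1.0, -0.2]
finger_gap: 0.998
grip_force: 0.0
```

Call:
move_arm(translation=[[0.0196,-0.0448,0],[0.0196,-0.0448,0],[0.0196,-0.0448,0],[0.0196,-0.0448,0],[0.0196,-0.0448,0],[0.0196,-0.0448,0],[0.0196,-0.0448,0],[0.0196,-0.0448,0],[0,0,0],[0,0,0]], delta_rot=[[0,0,0],[0,0,0],[0,0,0],[0,0,0],[0,0,0],[0,0,0],[0,0,0],[0,0,0],[0,0,0],[0,0,0]])

```text
clock: 2.7
position: [0.5605, -0.2432, 0.2623]
tcp_rot: [3.141, -0.001, -3.129]
ft_force: [0.6, 1.0, -0.2]
finger_gap: 1.0
grip_force: 0.0
```

```bash
python3 - <<'E'
from h import *
s,K,T=grab("side");t,K2,T2=grab("top")
a=np.zeros((600,800,3),np.uint8)
c=lambda im,x,y,w,h,k:cv2.resize(im[y:y+h,x:x+w,::-1],(w*k,h*k),interpolation=cv2.INTER_CUBIC)
a[:600,:400]=c(s,270,180,80,120,5);a[:300,400:]=c(t,340,190,80,60,5)
cv2.imwrite("pics/pre.png",a)
st=status.state();print(st["position"],st["tcp_rot"],st["clock"],st["qpos"])
E
```

```text
[ 0.56055255 -0.24244423  0.26336054] [-3.14140894e+00  8.55567912e-04 -3.12772912e+00] 2.8 [-4.64045227e-01  1.32523322e-01  1.11387115e+00  2.42971487e-04
  1.89435397e+00 -2.04862766e+00]
```

View pics/pre.png

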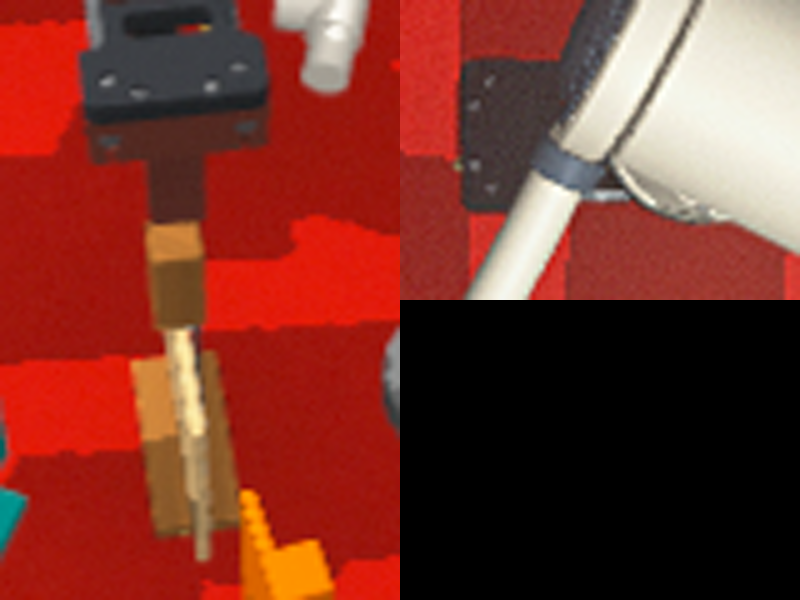

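The gripper is aligned over the handle, with the handle at crop (178,270) and the finger above it at (178,190). Next I descend and grip.

Call:
move_arm(translation=[[0,-0.001,-0.03],[0,0,-0.03],[0,0,-0.03],[0,0,-0.02],[0,0,-0.015],[0,0,0],[0,0,0]], delta_rot=[[0,0,0],[0,0,0],[0,0,0],[0,0,0],[0,0,0],[0,0,0],[0,0,0]])

```text
clock: 3.68
position: [0.5611, -0.2447, 0.139]
tcp_rot: [-3.141, 0.002, -3.129]
ft_force: [-0.9, -0.2, -0.2]
finger_gap: 1.003
grip_force: 0.0
```

Call:
move_arm(translation=[[0,0,0],[0,0,0],[0,0,0],[0,0,0],[0,0,0],[0,0,0],[0,0,0],[0,0,0]], delta_rot=[[0,0,0],[0,0,0],[0,0,0],[0,0,0],[0,0,0],[0,0,0],[0,0,0],[0,0,0]], grip=0, newtons=30)

```text
clock: 4.68
position: [0.5606, -0.2443, 0.1374]
tcp_rot: [3.141, -0.0, -3.129]
ft_force: [-0.5, 1.1, -0.8]
finger_gap: 0.273
grip_force: 30.0
```

Call:
move_arm(translation=[[0,0,0.01],[0,0,0.025],[0,0,0.035],[0,0,0.045],[0,0,0.045],[0,0,0.04],[0,0,0],[0,0,0]], delta_rot=[[0,0,0],[0,0,0],[0,0,0],[0,0,0],[0,0,0],[0,0,0],[0,0,0],[0,0,0]])

```text
clock: 5.68
position: [0.5607, -0.2446, 0.3355]
tcp_rot: [3.141, -0.002, -3.129]
ft_force: [0.9, 0.7, -3.9]
finger_gap: 0.27
grip_force: 30.0
```

Call:
move_arm(translation=[[-0.0038,0.02,0],[-0.0038,0.035,0],[-0.0038,0.04,0],[-0.0038,0.045,0],[-0.0038,0.045,0],[-0.0038,0.045,0],[-0.0038,0.045,0],[-0.0038,0.045,0],[-0.0038,0.045,0],[-0.0038,0.04,0]], delta_rot=[[0,0,-1.7],[0,0,-1.7],[0,0,-1.7],[0,0,-1.7],[0,0,-1.7],[0,0,-1.7],[0,0,-1.7],[0,0,-1.7],[0,0,-1.7],[0,0,-1.7]])

```text
clock: 6.92
position: [0.5219, 0.1619, 0.3343]
tcp_rot: [-3.139, -0.004, 2.857]
ft_force: [0.1, 0.0, -3.2]
finger_gap: 0.273
grip_force: 30.0
```

Call:
move_arm(translation=[[-0.0038,0.036,0],[-0.0038,0.025,0],[0,0.01,-0.03],[0,0,-0.03],[0,0,-0.03],[0,0,0],[0,0,0],[0,0,0]], delta_rot=[[0,0,0],[0,0,0],[0,0,0],[0,0,0],[0,0,0],[0,0,0],[0,0,0],[0,0,0]])

```text
clock: 7.92
position: [0.5155, 0.2315, 0.2492]
tcp_rot: [3.14, 0.002, 2.857]
ft_force: [-0.3, -0.0, -3.2]
finger_gap: 0.272
grip_force: 30.0
```

```bash
python3 - <<'E'
from h import *
s,K,T=grab("side","s1");t,K2,T2=grab("top","t1")
a=np.zeros((600,800,3),np.uint8)
c=lambda im,x,y,w,h,k:cv2.resize(im[y:y+h,x:x+w,::-1],(w*k,h*k),interpolation=cv2.INTER_CUBIC)
a[:600,:400]=c(s,235,40,80,120,5);a[:400,400:]=c(t,160,190,80,80,5)
cv2.imwrite("pics/above.png",a)
st=status.state();print(st["position"],st["tcp_rot"],st["clock"],st["ft_force"],proj(K,T,[.515,.232,.0787]))
E
```

```text
[0.51548619 0.23152393 0.24902816] [3.14025662e+00 1.77081078e-03 2.85745949e+00] 8.025 [-0.36573409  0.30154289 -3.54877495] [276.71307836 126.19916194]
```

View pics/above.png

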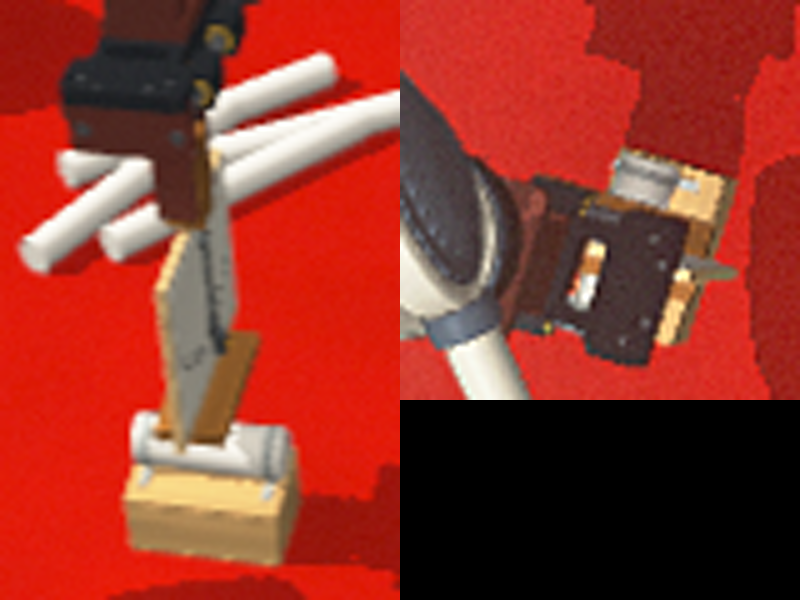

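The gauge hovers just above the pipe, square to it: foot at crop (210,435), pipe at (205,450). Only the side camera can see the dial and it is edge-on here, so I'll show the dial face to that camera close up, read the tab angle, and come back.

Call:
move_arm(translation=[[0,0,0.03],[0,0,0.04],[0,-0.03,0.04],[0,-0.05,0.04],[0,-0.05,0],[0,-0.05,0],[0,-0.05,0],[0,-0.05,0],[0,-0.05,0],[0,-0.04,0]], delta_rot=[[0,0,0],[0,0,-4],[0,0,-8],[0,0,-9],[0,0,-9],[0,0,-9],[0,0,-9],[0,0,-9],[0,0,-9],[0,0,-8]])

```text
clock: 9.28
position: [0.5148, -0.1394, 0.3976]
tcp_rot: [3.14, 0.001, 1.56]
ft_force: [0.2, 1.0, -3.2]
finger_gap: 0.273
grip_force: 30.0
```

Call:
move_arm(translation=[[0,0,0],[0,0,0],[0,0,0],[0,0,0],[0,0,0],[0,0,0],[0,0,0],[0,0,0],[0,0,0],[0,0,0]], delta_rot=[[0,4,0],[0,4,0],[0,4,0],[0,4,0],[0,0,0],[0,0,0],[0,0,0],[0,0,0],[0,0,0],[0,0,0]])

```text
clock: 10.52
position: [0.515, -0.1373, 0.3968]
tcp_rot: [-2.863, 0.001, 1.566]
ft_force: [-0.1, -1.2, -3.1]
finger_gap: 0.276
grip_force: 30.0
```

```bash
python3 - <<'E'
from h import *
from scipy.spatial.transform import Rotation as R
s,K,T=grab("side","s2")
st=status.state();print(st["position"],st["tcp_rot"],st["clock"],st["ft_force"],st["qpos"][5])
Rt=R.from_euler("xyz",st["tcp_rot"]).as_matrix(); p=st["position"]
# gauge frame: x = -tool x?  print axes
print(Rt.round(2).tolist())
piv=p+Rt[:,2]*(.137-.112); u,v=proj(K,T,piv).round().astype(int);print(u,v)
x0,y0=u-40,v-25
cv2.imwrite("pics/dial.png",cv2.resize(s[y0:y0+75,x0:x0+90,::-1],None,fx=8,fy=8,interpolation=cv2.INTER_CUBIC));print(x0,y0)
E
```

```text
[ 0.5150389  -0.13735981  0.39673217] [-2.86253906e+00  1.34292954e-03  1.56624120e+00] 10.575 [-0.88147674 -0.32313734 -3.8940482 ] -0.3427496090198146
[[0.0, 0.96, -0.28], [1.0, -0.0, -0.0], [-0.0, -0.28, -0.96]]
270 133
230 108
```

View pics/dial.png

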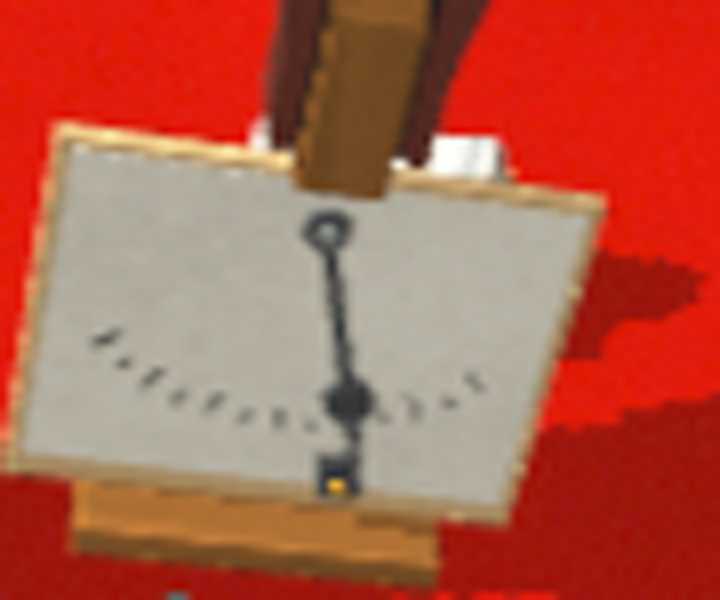

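The dial faces the camera: pivot at crop (328,230), pointer tip about (354,450), tab centre (337,473). The 16° lean slightly overshoots, so I'll compute the tab's angle on the dial plane.

```bash
python3 - <<'E'
from h import *
from scipy.spatial.transform import Rotation as R
im,K,T=grab("side")
st=status.state();Rt=R.from_euler("xyz",st["tcp_rot"]).as_matrix();p=st["position"]
gz=-Rt[:,2];gy=Rt[:,1];gx=np.cross(gy,gz)
o=p-gz*.137+gx*.007  # foot centre, dial plane
def pt(x,y):
    a,d=ray(K,T,230+x/8-.44,108+y/8-.44);q=a+d*((o-a)@gx)/(d@gx)-o;return np.array([q@gy,q@gz])
P=pt(328,230);B=pt(348,400);t=pt(354,450);m=pt(337,473)
print(gx.round(2),gy.round(2),P,B,t,m)
ang=lambda q:np.arctan2((q-P)[0],-(q-P)[1])
print("pointer",ang(B),ang(t),"tab",ang(m),np.hypot(*(t-P)),np.hypot(*(m-P)),"lean",np.arcsin(gz[0]))
E
```

```text
[-0. -1.  0.] [ 0.96 -0.   -0.28] [0.00063626 0.10904894] [0.01685938 0.05090471] [0.02199806 0.03260577] [0.019073   0.02314494]
pointer 0.2720950744935447 0.2724956344808391 tab 0.2114131243858936 0.07937181717257066 0.08786017782388862 lean 0.27922934310086184
```

Call:
move_arm(translation=[[0,0,0],[0,0,0],[0,0,0],[0,0,0],[0,0.02,0],[0,0.04,0],[0,0.05,0],[0,0.05,0],[0,0.05,0],[0,0.05,0]], delta_rot=[[0,-4,0],[0,-4,0],[0,-4,0],[0,-4,0],[0,0,4],[0,0,8],[0,0,9],[0,0,9],[0,0,9],[0,0,9]])

```text
clock: 11.88
position: [0.5144, 0.1252, 0.3962]
tcp_rot: [-3.14, -0.001, 2.412]
ft_force: [0.3, -0.8, -3.6]
finger_gap: 0.275
grip_force: 30.0
```

Call:
move_arm(translation=[[0,0.05,0],[0,0.04,-0.02],[0,0.02,-0.04],[0,0,-0.04],[0,0,-0.03],[0,0,-0.03],[0,0,-0.01],[0,0,0],[0,0,0],[0,0,0]], delta_rot=[[0,0,9],[0,0,9],[0,0,8],[0,0,0],[0,0,0],[0,0,0],[0,0,0],[0,0,0],[0,0,0],[0,0,0]])

```text
clock: 13.12
position: [0.5155, 0.2328, 0.2283]
tcp_rot: [3.14, 0.002, 2.858]
ft_force: [0.4, -0.3, -4.0]
finger_gap: 0.273
grip_force: 30.0
```

Call:
move_arm(translation=[[0,0,-0.005],[0,0,-0.004],[0,0,-0.002],[0,0,-0.001],[0,0,0],[0,0,0]], delta_rot=[[0,0,0],[0,0,0],[0,0,0],[0,0,0],[0,0,0],[0,0,0]])

```text
clock: 13.88
position: [0.515, 0.2325, 0.216]
tcp_rot: [3.141, 0.001, 2.858]
ft_force: [-2.4, -2.1, 6.2]
finger_gap: 0.271
grip_force: 30.0
```

Call:
move_arm(translation=[[0,0,-0.001],[0,0,-0.001],[0,0,0],[0,0,0]], delta_rot=[[0,0,0],[0,0,0],[0,0,0],[0,0,0]])

```text
clock: 14.38
position: [0.5156, 0.2323, 0.2159]
tcp_rot: [3.14, 0.004, 2.857]
ft_force: [-2.3, -2.7, 10.3]
finger_gap: 0.275
grip_force: 30.0
```

Call:
move_arm(translation=[[0.001,0.0036,0],[0.001,0.0036,-0.0001],[0.001,0.0035,-0.0002],[0.001,0.0035,-0.0003],[0.001,0.0035,-0.0004],[0.001,0.0035,-0.0005],[0.001,0.0035,-0.0006],[0.001,0.0035,-0.0007],[0,0,0],[0,0,0]], delta_rot=[[-1.49,0.43,0],[-1.49,0.43,0],[-1.49,0.43,0],[-1.49,0.43,0],[-1.49,0.43,0],[-1.49,0.43,0],[-1.49,0.43,0],[-1.49,0.43,0],[0,0,0],[0,0,0]])

```text
clock: 15.62
position: [0.524, 0.2608, 0.2144]
tcp_rot: [-2.928, 0.006, 2.857]
ft_force: [-0.9, -1.2, 16.1]
finger_gap: 0.272
grip_force: 30.0
```

Call:
move_arm(translation=[[0,0,0],[0,0,0],[0,0,0],[0,0,0],[0,0,0],[0,0,0]], delta_rot=[[0,0,0],[0,0,0],[0,0,0],[0,0,0],[0,0,0],[0,0,0]])

```text
clock: 16.38
position: [0.524, 0.2607, 0.2145]
tcp_rot: [-2.929, 0.006, 2.857]
ft_force: [-1.1, -1.7, 15.3]
finger_gap: 0.273
grip_force: 30.0
```

```bash
python3 - <<'E'
from h import *
from scipy.spatial.transform import Rotation as R
s,K,T=grab("side","s3")
st=status.state();print(st["position"],st["clock"],st["ft_force"],st["moment"])
Rt=R.from_euler("xyz",st["tcp_rot"]).as_matrix(); p=st["position"];gz=-Rt[:,2];gy=Rt[:,1];gx=np.cross(gy,gz)
print("lean",np.arcsin(gz@[.279,.96,0]),"fwd",np.arcsin(gz@[.96,-.279,0]),gx.round(3))
o=p-gz*.137+gx*.007; piv=o+gz*.112
x0,y0=235,60
for n,q in(("pivot",piv),("tip",piv-[0,0,.082]),("tab",piv-.082*(gz*np.cos(.2164)-gy*np.sin(.2164)))): print(n,((proj(K,T,q)-[x0,y0])*7).round())
cv2.imwrite("pics/end.png",cv2.resize(s[y0:y0+80,x0:x0+80,::-1],None,fx=7,fy=7,interpolation=cv2.INTER_CUBIC))
E
```

```text
[0.52396509 0.26069684 0.21446802] 16.425 [-1.11172657 -1.27480756 16.05109388] [-1.02280349  0.73982026 -0.03464758]
lean 0.21304121412988666 fwd -0.005822771929231863 [ 0.96  -0.281  0.006]
pivot [301. 225.]
tip [316. 378.]
tab [317. 378.]
```

View pics/end.png

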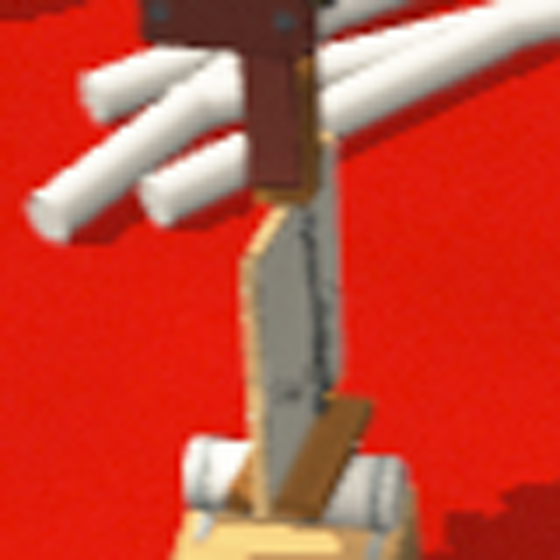

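The gauge leans on the pipe, with the pointer running from (305,225) down to the tab at about (322,395). Before handing in, I check the predicted outline against what is seen: foot's far right corner (372,405), board's near bottom corner (265,515).

```bash
python3 - <<'E'
from h import *
from scipy.spatial.transform import Rotation as R
s,K,T=grab("side")
st=status.state();Rt=R.from_euler("xyz",st["tcp_rot"]).as_matrix();p=st["position"]
for da in(-.07,0,.07):
    M=R.from_rotvec(da*np.array([.96,-.279,0])).as_matrix()@Rt
    gz=-M[:,2];gy=M[:,1];gx=np.cross(gy,gz);g=(p-Rt[:,2]*-.019*-1*1) ; o=g-gz*.156+0
    f=lambda x,y,z:((proj(K,T,o+gx*x+gy*y+gz*z)-[235,60])*7).round().tolist()
    print(da,"foot far",f(.022,.05,.01),"board near bottom",f(.003,-.07,.012),"board near upper",f(0,-.07,.11))
E
```

```text
-0.07 foot far [363.0, 409.0] board near bottom [254.0, 512.0] board near upper [240.0, 289.0]
0 foot far [368.0, 393.0] board near bottom [261.0, 511.0] board near upper [242.0, 298.0]
0.07 foot far [372.0, 375.0] board near bottom [267.0, 509.0] board near upper [245.0, 305.0]
```

```bash
python3 - <<'E'
import cv2
s=cv2.imread("pics/s3.png")
cv2.imwrite("pics/z.png",cv2.resize(s[85:125,265:295],None,fx=15,fy=15,interpolation=cv2.INTER_CUBIC))
E
```

```text
(no output)
```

View pics/z.png

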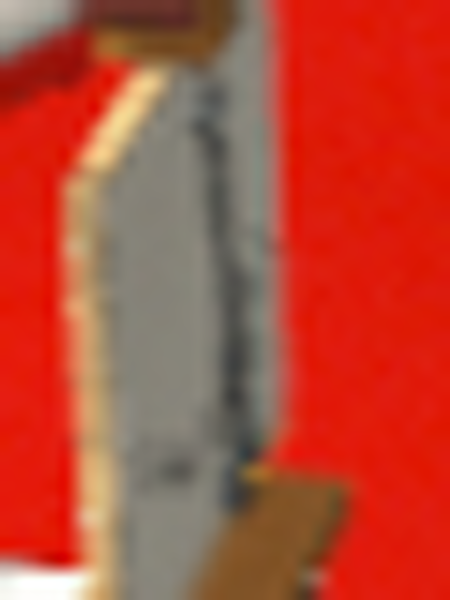

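The far foot corner sits at source pixel (287.5,116.8), against a predicted (287.6,116.1). The lean therefore agrees within about 0.02 rad, and the pointer ends on the tab at zoom (240,485). Handing in.

```bash
python3 -c "
from h import *
print(order.finish_job())"
```

```text
the job is handed in; nothing more can be done
None
```

I handed the job in with the gauge held still on the pipe, board square across it, leaned 0.213 rad against a measured tab angle of 0.217 rad. The pointer showed on the tab in the last picture; no verdict was returned.

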